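Snap an S-hook onto a sprung rail and hang a parts bin from it

TASK

Take the orange S-hook out of its wooden block, hook it over the sprung rail between the two yellow bands with its lower curl towards the robot, and press it gently down until it snaps fully home past the catch, without ever driving the rail down near the end of its spring travel. Then hang the blue parts bin by its wire bail in the hook's lower curl and let go, so that the bin hangs free and level. Leave the gauge, the screwdriver and the spool where they are.

Things in the scene. Friction and masses are not known exactly. Their poses are not given: they have to be found in the camera images.
- hook_grip (a point): Centre of the grip tab on top of the loose orange S-hook (12 mm plate, 158 mm high, about 90 g). z up along the hook, y through the plate, -x the side the lower curl opens to. Tab 24 (x) x 12 (y) x 40 mm (z), top 18 mm above this point; grip across y. The hook starts upright in its block, its lowest 40 mm in a slot with 2 mm play: lift it straight up.
- hook_crown (a point): Inside top of the upper curl, 32 mm below hook_grip, same axes; rests on the rail when home. Two rounded lips, 17 mm below it, leave 13 mm between them (x +-6.5). The nose (+x side) ends 21 mm below it; from there to 57 mm below, the hook is open to the rear: with the nose above the rail, move the hook in its own +x so the rail comes in, then lower.
- hook_curl (a point): Where a hung wire's centre rests in the lower curl: x = 0, 96 mm below hook_crown, 128 mm below hook_grip, same axes. The channel is 18 mm wide (x) and open upward; underside of the hook 12 mm below this point. A wire comes in from -x over the tip, 22 mm above this point (gap 27 mm high there), and is then lowered.
- hook_tip (a point): Centre of the rounded tip of the hook's lower curl, 120 mm below and 15 mm in front (-x) of hook_grip; its top is 6 mm higher. Same axes.
- rail_seat (a point): Top of the rail midway between its yellow bands (the catch). y along the rail, z up, -x its front. Level aluminium bar, round top, 10 mm thick (x), 18 high, 214 long, 235 mm above the table, between pillars at y = +-115 mm ending 7 mm above it. It rides on springs, and this point sinks with it. Foot plate under it 110 x 280 x 10 mm.
- rail (a joint): How far the sprung rail has sunk (m): about 0 when free, 1 mm for each newton of push; hard stop at 0.024. Above 0.018 (18 N) is too far.
- roller_f (a joint): How far the catch's front roller is pushed in (m), 0 at rest, to 0.0045. One sprung steel roller on each face of the rail, 24 mm long (y), 4 mm proud, centred 10 mm below rail_seat. The hook's lips meet them with the crown 13 mm above the rail and need 7 to 13 N of push to snap past; the rollers then hold the hook down.
- bin_lug (a point): Centre of the grip lug in front of the loose blue open parts bin (0.14 to 0.28 kg, empty). z up, y across, -x the bin's front. Lug 12 mm thick (y), from 14 mm before (-x) to 25 mm behind this point, 22 mm high; 31 mm above the bin's underside; grip across y. The bin, 84 (x) x 70 (y) x 42 mm high, is centred 67 mm behind (+x) this point.
- bail_mid (a point): Middle of the crossbar of the bin's rigid wire bail: 8 mm round wire along the bin's y, straight for 52 mm, 88 mm above the bin's underside, over its centre: 67 mm behind (+x) and 57 mm above bin_lug. Same axes.
- dock: Fixed wooden block, 61 x 36 x 50 mm high, in whose slot the hook starts; origin at the centre of its underside.
- gauge_mid (a point): Pressure gauge lying on its back, black rim, 84 x 60 x 30 mm; its centre. Bystander.
- screwdriver_mid (a point): Screwdriver with black handle, 155 mm long, lying; its centre, 11 mm up. Bystander.
- spool_mid (a point): Blue spool, 52 mm across, 30 mm high, standing on end; its centre. Bystander.
Mind the look-alikes: they are no part of the job. Of the things that look like the part that bears hook_grip, the larger one is meant.

How it is judged:
On the way:
1. the S-hook is snapped home on the rail at the catch: crown on the rail, between the yellow bands, upright, lower curl in front (z of hook_crown in the frame of rail_seat between -0.004 and 0.003 m and y of hook_crown in the frame of rail_seat between -0.008 and 0.008 m and x of hook_crown in the frame of rail_seat between -0.009 and 0.009 m and angle between hook_grip's own z axis and vertical below 0.2 rad and angle between the y axis of hook_grip and the y axis of rail_seat, either way round below 0.35 rad and x of hook_tip in the frame of rail_seat below -0.005 m), for 0.3 s.
At the end, for the whole second after the job is handed in: hook_crown is within 4 mm below to 3 mm above rail_seat, within 8 mm along and 9 mm across the rail, tilt < 0.2 rad, square within 0.35 rad, hook_tip in front; bail_mid is within 6 mm below to 8 mm above hook_curl (x -14..12, y +-20 mm); the bin hangs clear, tilt < 0.25 rad (all of step 1 and z of bail_mid in the frame of hook_curl between -0.006 and 0.008 m and x of bail_mid in the frame of hook_curl between -0.014 and 0.012 m and y of bail_mid in the frame of hook_curl between -0.02 and 0.02 m and angle between bail_mid's own z axis and vertical below 0.25 rad and height (world z) of bail_mid above 0.11 m); the robot touches nothing.
It fails at once if the rail is driven down more than 18 mm (about 18 N) (value of joint rail above 0.018 m).
It fails at once if the gauge is moved more than 20 mm (distance of gauge_mid from where it was at the start of the episode above 0.02 m).
It fails at once if the screwdriver is moved more than 20 mm (distance of screwdriver_mid from where it was at the start of the episode above 0.02 m).
It fails at once if the spool is moved more than 20 mm (distance of spool_mid from where it was at the start of the episode above 0.02 m).
It also fails if it takes over 64 s, if anything falls off the work surface, if the arm or the gripper's body presses on something with over 40 N, if the wrist force passes 120 N, or if a joint passes its speed limit or range.

ROBOT

A 7-joint arm with a two-finger parallel gripper is mounted at the origin on the work surface; the furniture and walls round the work are solid. World frame = base frame: x ahead of the robot, y to its left, z up, the work surface at z = 0. Lengths are in m, angles in rad, forces in N, time in s.
With the tool pointing down it reaches from about 0.4 to 0.85 m from the base axis. Payload 10.4 kg.
Tool frame: the origin (TCP) lies on the mounting face of the last link; the fingertips stand 173 mm ahead of it and the grasp point (between the pads) lies 155 mm ahead of it (manip.tip_extent is the distance from the TCP to the fingertips, in m); z points along the fingers, y is the line along which they close (so a half turn about z gives the same grasp; the last joint's range is limited). The gripper opens to 85 mm and grips with 20 to 120 N. Pads are 22 mm wide; open, the fingers measure 114 mm over their backs; the gripper's body (76 mm by 85 mm) begins 54 mm behind the grasp point. The pads swing forward as they close: fully open they stand 13 mm farther back than shut.
Start: joints at [1.106, 0.332, -0.065, 1.46, 0.022, 1.35, -0.088], TCP at [0.267, -0.565, 0.405] pointing down, gripper open.
Joint ranges: [-2.6, 2.6], [-0.5, 2.12], [-1.47, 1.34], [0.16, 2.42], [-1.27, 4.41], [0.06, 2.06], [-2.6, 2.6]. Speed limits (rad/s): [2.22, 2.22, 2.79, 2.79, 3.14, 3.14, 3.14].

INTERFACE

Orientations are given as a unit quaternion [x, y, z, w].
In Python, from workcell import manip gives the robot as it stands.
- The arm moves only by the tool move_arm, never from a script. Its argument "plan" is one flat list of numbers, 7 for each row, row after row: the turn, a rotation vector about the tool's x, y, z in rad, then the shift along the tool's x, y, z in m, then the finger opening in m, from 0 to 0.0854. In form: [ax, ay, az, dx, dy, dz, gripper, ax, ay, az, dx, dy, dz, gripper, ...]. A call has 1 to 12 rows; each row is the pose to reach, as a shift and turn from the pose commanded when the call began, along the tool's axes at that moment; what a row does not reach only later rows make up. A row lasts 1/8 s, in which the tool goes at most 62.5 mm and 10.7 degrees, less where a joint would pass 70% of its speed; a pose out of reach is approached as far as the arm can. A call with a gripper value outside its range is refused whole. The fingers move at their own pace and stop on an object; "squeeze" is the grip in N (left out, the last holds). Time passes only in rows, so rows that repeat a pose let the fingers close. It gives the time, the measured TCP pose, the force, the opening and the grip force at its end, in the units of the state.
- manip.get_obs(): the state, without advancing time (a new reading comes with each control period).
- manip.camera(name): name is "scene" or "top" or "wrist"; returns a dict with "color" (400x640x3 uint8, red, green, blue), "fx", "fy", "cx", "cy" (pixels), "cam_to_world" (4x4, takes a point from camera to world coordinates); the wrist camera has in their place "mount" (4x4, takes a point from camera to tool coordinates, whose origin is the TCP and whose axes are the flange's). Camera axes: x right, y down, z forward; pixel columns grow to the right and rows downward; lengths in m; the calibration is good to about 2 mm. A picture is of the moment at which its call begins: read the wrist's pose just before it. There is no depth.
- manip.hand_in(): hands the job in; it is judged then, once.
Trained networks look in a picture, given as the dict that the camera call returned (one of the last four; its "shot" number tells which), for a name from the list of things; names that differ only in an ending like _2 or _b are one class to them, and where a whole thing is asked for, a point or a joint stands for the part that bears it (a point fixed in the world has none). Each returns a list of dicts, best first, with "conf" (0 to 1); they miss things now and then, are a little off and sometimes report something else, mostly with a low value. They report only what shows in the picture. A call takes as long as a camera call. They do not tell look-alikes from the thing itself.
- manip.look_for(picture, label): "position" ([x, y, z] in m, in the coordinates of the camera as it stood for that picture, good to about 4 mm: the middle of the surface that is visible of it).
- manip.silhouettes(picture, label): "pixels" (400x640 bool, what is visible of it).
- manip.tip_of(picture, label): "position" ([x, y, z] in m, in the coordinates of the camera as it stood for that picture, good to about 4 mm: a listed point, or the origin of a listed thing).
The state is a dict: "clock": time; "joint_pos": joint angles; "joint_velocities": joint speeds; "tau": joint torques, N m; "position": TCP position; "ee_rot": TCP orientation; "ft_force": force on the tool from outside, world axes, zero at the start; "torque": the same for the moment, N m; "grip_width": opening from 0.0 (shut) to 1.0 (fully open); "grasp_force": force on a finger pad.
Only numpy, scipy, OpenCV 4.12 (cv2) and the standard library are available. Lean on these libraries where they do the work, as an engineer would, in place of code of your own. Each camera call takes 0.05 s, during which the arm holds its last target. There are 200 camera calls.

## Working session

There is one attempt and no reset: what is moved stays moved. The work goes in short steps, Python scripts to look and compute and a tool call to move; the robot and the scene stay as the last step left them, time stands still between calls to the robot, and variables do not carry over. Pictures are saved under pics/ and viewed, at most 10 in all, crops included, and the job is handed in when it is done.

Besides the shell and the picture viewer there is one more tool, called by a JSON object that holds its "name" and its "arguments". move_arm: Moves the arm, as the interface text tells. Its arguments: {"type":"object","properties":{"plan":{"type":"array","items":{"type":"number"}},"squeeze":{"type":"number"}},"required":["plan"]}

```bash
mkdir -p pics; cat > h.py <<'E'
from workcell import manip
import numpy as np, cv2
from scipy.spatial.transform import Rotation as R
def pose():
    o=manip.get_obs(); return np.array(o["position"]),R.from_quat(o["ee_rot"]),o
def shot(n):
    p,r,o=pose(); c=manip.camera(n)
    if n=="wrist":
        T=np.eye(4);T[:3,:3]=r.as_matrix();T[:3,3]=p; c["W"]=T@np.array(c["mount"])
    else: c["W"]=np.array(c["cam_to_world"])
    return c
def w(c,q): return (c["W"]@np.r_[q,1])[:3]
def proj(c,P):
    q=np.linalg.inv(c["W"])@np.r_[P,1]; return np.array([c["fx"]*q[0]/q[2]+c["cx"],c["fy"]*q[1]/q[2]+c["cy"]])
def tips(c,names):
    for n in names:
        for d in manip.tip_of(c,n)[:3]:
            P=w(c,d["position"]); print(n,round(d["conf"],2),P.round(4),proj(c,P).round())
def save(c,f,crop=None,s=1):
    im=c["color"][:,:,::-1]
    if crop: x0,y0,x1,y1=crop; im=cv2.resize(im[y0:y1,x0:x1],None,fx=s,fy=s,interpolation=cv2.INTER_CUBIC)
    cv2.imwrite("pics/"+f,im)
E
python3 - <<'E'
from h import *
p,r,o=pose();print(o["clock"],p,r.as_matrix().round(3))
N=["hook_grip","hook_crown","hook_tip","hook_curl","rail_seat","bin_lug","bail_mid","dock","gauge_mid","screwdriver_mid","spool_mid"]
cs=[]
for n in("scene","top"):
    c=shot(n);print(n,c["W"].round(3).tolist());tips(c,N);cs.append(c["color"][:,:,::-1])
    save(c,n+".png")
E
```

```text
0.0 [ 0.26718004 -0.56486573  0.40391846] [[ 0.904  0.428 -0.001]
 [ 0.428 -0.904  0.001]
 [-0.    -0.001 -1.   ]]
scene [[-0.562, -0.41, 0.718, -0.428], [-0.827, 0.261, -0.498, 0.74], [0.017, -0.874, -0.486, 0.767], [0.0, 0.0, 0.0, 1.0]]
hook_grip 0.68 [0.4943 0.3358 0.1487] [246. 223.]
hook_grip 0.57 [0.5805 0.1507 0.1114] [290. 204.]
hook_grip 0.18 [ 0.4954  0.339  -0.0028] [249. 269.]
hook_crown 0.63 [0.5766 0.1517 0.0821] [291. 213.]
hook_crown 0.47 [0.4971 0.3384 0.1141] [246. 234.]
hook_tip 0.77 [0.4817 0.3395 0.031 ] [250. 262.]
hook_tip 0.52 [0.5657 0.1492 0.0159] [293. 232.]
hook_curl 0.48 [0.4958 0.3375 0.0207] [249. 262.]
hook_curl 0.42 [0.5841 0.1465 0.0088] [291. 231.]
rail_seat 0.72 [ 0.5594 -0.1481  0.2349] [373. 148.]
rail_seat 0.65 [0.4161 0.1224 0.0319] [328. 248.]
bin_lug 0.74 [0.4196 0.1224 0.0279] [327. 249.]
bail_mid 0.77 [0.4824 0.1061 0.0862] [320. 221.]
dock 0.87 [4.965e-01 3.392e-01 2.000e-04] [248. 268.]
gauge_mid 0.56 [ 0.3577 -0.2938  0.0184] [442. 221.]
gauge_mid 0.26 [0.4918 0.3373 0.1465] [246. 224.]
screwdriver_mid 0.5 [ 0.4072 -0.0174  0.0094] [367.
[... 434 characters left out ...]
0.55 [0.5666 0.1492 0.0128] [296. 172.]
hook_curl 0.53 [0.4913 0.3399 0.0216] [231. 197.]
hook_curl 0.38 [0.5786 0.1456 0.0126] [297. 168.]
rail_seat 0.87 [ 0.5557 -0.154   0.2377] [414. 159.]
rail_seat 0.41 [0.4955 0.3355 0.1473] [224. 189.]
bin_lug 0.58 [0.4124 0.1205 0.032 ] [305. 223.]
bail_mid 0.83 [0.4831 0.1135 0.0892] [307. 196.]
bail_mid 0.64 [ 0.5573 -0.1546  0.2383] [414. 159.]
bail_mid 0.44 [0.4933 0.3392 0.0254] [231. 196.]
dock 0.49 [ 0.4928  0.3342 -0.0036] [235. 197.]
gauge_mid 0.86 [ 0.3623 -0.2968  0.0102] [448. 241.]
gauge_mid 0.26 [0.4706 0.4676 0.0113] [189. 204.]
screwdriver_mid 0.66 [ 0.4066 -0.0176  0.0132] [352. 226.]
spool_mid 0.81 [0.4738 0.4685 0.0091] [189. 203.]
```

View pics/scene.png

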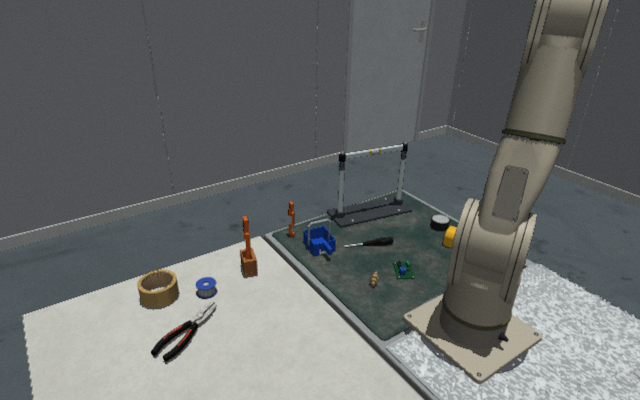

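```bash
python3 - <<'E'
from h import *
a=cv2.imread("pics/scene.png")[120:320,180:480]; b=cv2.imread("pics/top.png")[120:280,170:470]
cv2.imwrite("pics/crop.png",np.vstack([cv2.resize(a,(600,400)),cv2.resize(b,(600,320))])[:600] if 0 else cv2.resize(np.vstack([a,b]),None,fx=1.6,fy=1.6,interpolation=cv2.INTER_CUBIC))
E
```

```text
(no output)
```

View pics/crop.png

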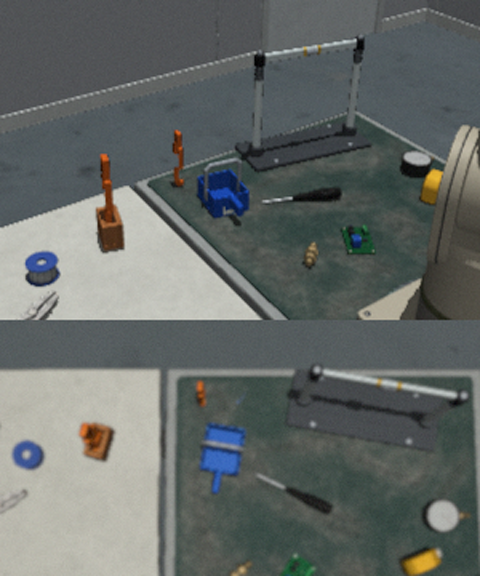

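The hook-like things are at scene pixel (246,223), which stands in the wooden block and is the larger one, and (290,204), which is small and stands on the mat. The one in the block fits the description, and the crop confirms it. The rail bands are at about (373,148), the bin at (320,240), the gauge at (441,222), the spool at (205,287) and the screwdriver at (370,243).

```bash
cat >> h.py <<'E'
def plan(P,yaw):
    """shift/turn (tool axes) to put TCP at P, pointing down, tool x at yaw"""
    p,r,o=pose()
    c,s=np.cos(yaw),np.sin(yaw)
    t=R.from_matrix(np.array([[c,s,0],[s,-c,0],[0,0,-1.]]))
    print("turn",(r.inv()*t).as_rotvec().round(4),"shift",(r.inv().apply(np.array(P)-p)).round(4),"t",round(o["clock"],2))
def edge_yaw(c,label,z):
    """min-area rectangle of a silhouette back-projected to height z"""
    for d in manip.silhouettes(c,label)[:2]:
        v,u=np.nonzero(d["pixels"]); ray=c["W"][:3,:3]@np.c_[(u-c["cx"])/c["fx"],(v-c["cy"])/c["fy"],np.ones(len(u))].T
        o=c["W"][:3,3]; k=(z-o[2])/ray[2]; xy=(o[:2,None]+ray[:2]*k).T
        print(label,round(d["conf"],2),cv2.minAreaRect((xy*1000).astype(np.float32)))
E
python3 - <<'E'
from h import *
c=shot("wrist");print(np.array(c["mount"]).round(3),c["fx"])
plan([.42,.31,.44],np.pi-.3)
c=shot("top");edge_yaw(c,"rail_seat",.235);edge_yaw(c,"bin_lug",.04);edge_yaw(c,"dock",.05)
E
```

```text
[[ 0.    -0.947 -0.32   0.081]
 [ 1.     0.    -0.001 -0.   ]
 [ 0.001 -0.32   0.947  0.03 ]
 [ 0.     0.     0.     1.   ]] 298.3590256428179
turn [ 1.0000e-04  2.0000e-04 -2.3998e+00] shift [ 0.5122 -0.7257 -0.0354] t 1.25
bin_lug 0.9 ((459.8746032714844, 113.52295684814453), (74.63320922851562, 125.33955383300781), 84.2662353515625)
dock 0.8 ((489.23779296875, 333.60382080078125), (43.24156951904297, 65.5646743774414), 72.82610321044922)
```

{"name": "move_arm", "arguments": {"plan": [0,0,-0.17,0.034,-0.048,-0.035,0.06,0,0,-0.34,0.068,-0.097,-0.035,0.06,0,0,-0.51,0.102,-0.145,-0.035,0.06,0,0,-0.68,0.137,-0.194,-0.035,0.06,0,0,-0.85,0.171,-0.242,-0.035,0.06,0,0,-1.02,0.205,-0.29,-0.035,0.06,0,0,-1.19,0.239,-0.339,-0.035,0.06,0,0,-1.36,0.273,-0.387,-0.035,0.06,0,0,-1.53,0.307,-0.435,-0.035,0.06,0,0,-1.7,0.341,-0.484,-0.035,0.06,0,0,-1.87,0.376,-0.532,-0.035,0.06,0,0,-2.04,0.41,-0.581,-0.035,0.06], "squeeze": 40}}

```text
clock: 2.95
position: [0.3892, 0.1376, 0.4401]
ee_rot: [0.321, 0.947, -0.0, 0.001]
ft_force: [1.1, -0.4, 0.2]
grip_width: 0.703
grasp_force: 0.0
```

```bash
python3 - <<'E'
from h import *
plan([.42,.31,.44],np.pi-.3)
E
```

```text
turn [ 2.000e-04  1.700e-03 -3.544e-01] shift [0.0805 0.1555 0.    ] t 2.95
```

{"name": "move_arm", "arguments": {"plan": [0,0,-0.18,0.03,0.055,0,0.06,0,0,-0.354,0.058,0.11,0,0.06,0,0,-0.354,0.08,0.155,0,0.06,0,0,-0.354,0.08,0.155,0,0.06,0,0,-0.354,0.08,0.155,0,0.06]}}

```text
clock: 3.58
position: [0.4213, 0.3067, 0.4395]
ee_rot: [0.152, 0.988, -0.0, -0.0]
ft_force: [-0.4, 0.1, 0.0]
grip_width: 0.705
grasp_force: 0.0
```

```bash
python3 - <<'E'
from h import *
c=shot("wrist");p,r,o=pose();print(o["clock"],p)
tips(c,["hook_grip","hook_crown","hook_tip","dock"]);edge_yaw(c,"dock",.05);save(c,"w1.png")
E
```

```text
3.625 [0.42138363 0.30617326 0.43975611]
hook_grip 0.67 [0.4949 0.3431 0.1448] [376. 251.]
hook_grip 0.63 [0.4781 0.1124 0.0892] [182. 268.]
hook_crown 0.65 [0.4989 0.3388 0.1205] [369. 244.]
hook_tip 0.63 [0.479  0.3442 0.0303] [359. 199.]
hook_tip 0.39 [0.4715 0.4703 0.0113] [446. 163.]
dock 0.65 [ 0.4925  0.3383 -0.0031] [354. 201.]
dock 0.28 [0.4935 0.3352 0.0189] [354. 208.]
dock 0.28 [ 0.4027 -0.0129  0.0105] [104. 218.]
dock 0.61 ((486.8227233886719, 339.07696533203125), (39.457454681396484, 74.75035095214844), 73.97994995117188)
```

View pics/w1.png

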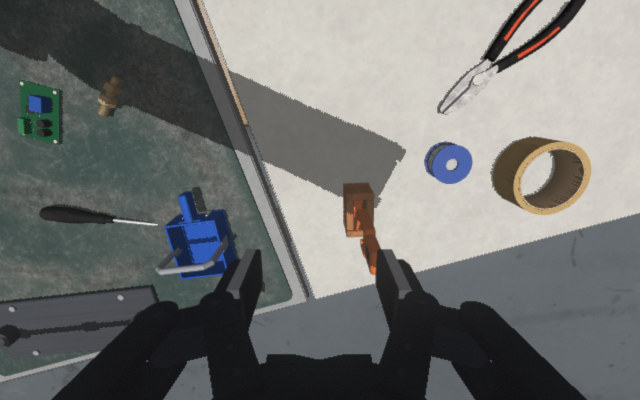

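The block is at (358,208) with the hook's tab at about (374,255), and its edges are nearly in line with the tool. I put the hook's yaw at about -0.29. The bin is at (200,235).

```bash
python3 - <<'E'
from h import *
plan([.4948,.3375,.37],np.pi-.29)
E
```

```text
turn [-0.0004  0.0018 -0.0174] shift [-0.0604  0.052   0.0702] t 3.88
```

{"name": "move_arm", "arguments": {"plan": [0,0.002,-0.017,-0.03,0.026,0.03,0.06,0,0.002,-0.017,-0.06,0.052,0.05,0.06,0,0.002,-0.017,-0.06,0.052,0.07,0.06,0,0.002,-0.017,-0.06,0.052,0.07,0.06]}}

```text
clock: 4.38
position: [0.4936, 0.3381, 0.3685]
ee_rot: [0.144, 0.99, -0.001, -0.002]
ft_force: [0.6, 0.9, 0.1]
grip_width: 0.699
grasp_force: 0.0
```

```bash
python3 - <<'E'
from h import *
c=shot("wrist");p,r,o=pose();print(o["clock"],p)
tips(c,["hook_grip","hook_crown","hook_tip"]);edge_yaw(c,"dock",.05);save(c,"w2.png",(200,100,520,380),2.4)
print("grasp pt",proj(c,p+r.apply([0,0,.155])),"axis @.168",proj(c,[p[0],p[1],.168]))
E
```

```text
4.425 [0.49348664 0.33834069 0.3699062 ]
hook_grip 0.72 [0.4941 0.3367 0.1455] [318. 226.]
hook_crown 0.72 [0.4957 0.3384 0.121 ] [321. 215.]
hook_crown 0.51 [0.4124 0.1224 0.0288] [102. 167.]
hook_tip 0.72 [0.4795 0.3459 0.0305] [323. 168.]
hook_tip 0.62 [0.5702 0.147  0.0134] [191. 277.]
dock 0.65 ((489.32708740234375, 340.318603515625), (37.51292037963867, 68.29642486572266), 76.62162017822266)
grasp pt [320.1820148  281.21834035] axis @.168 [320.11044531 238.97403116]
```

View pics/w2.png

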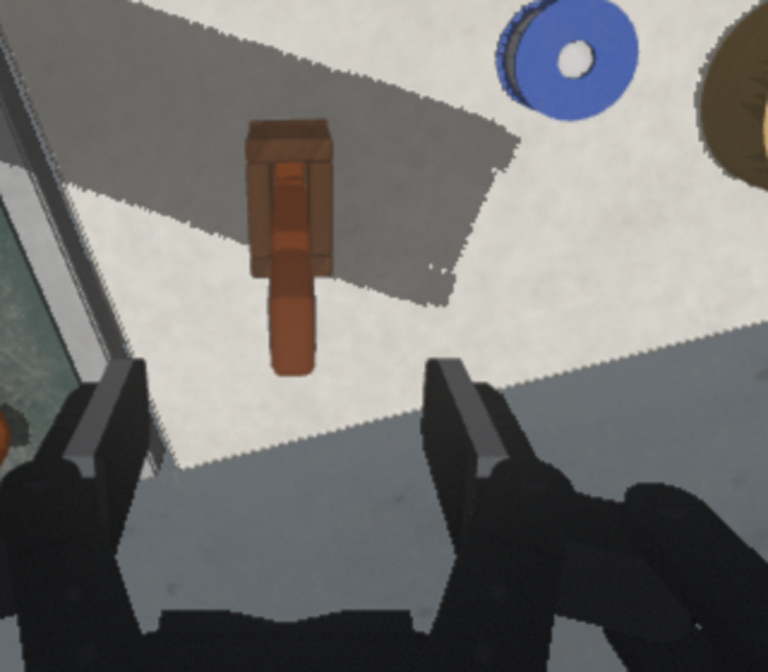

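The block is at crop (290,200) and the tab top spans about crop y 290–375, centred at x≈292. That puts it within 1 mm of the tool axis and in line with it. I'll descend and grip.

{"name": "move_arm", "arguments": {"plan": [0,0,0,0,0.001,0.03,0.06,0,0,0,0,0.001,0.05,0.05,0,0,0,0,0.001,0.065,0.04,0,0,0,0,0.001,0.065,0.03,0,0,0,0,0.001,0.065,0.0,0,0,0,0,0.001,0.065,0.0,0,0,0,0,0.001,0.065,0.0,0,0,0,0,0.001,0.065,0.0], "squeeze": 80}}

```text
clock: 5.62
position: [0.4945, 0.3399, 0.3056]
ee_rot: [0.144, 0.99, 0.001, -0.0]
ft_force: [-0.1, -0.7, 6.0]
grip_width: 0.129
grasp_force: 78.6
```

{"name": "move_arm", "arguments": {"plan": [0,0,0,0,0,-0.015,0,0,0,0,0,0,-0.035,0,0,0,0,0,0,-0.06,0,0,0,0,0,0,-0.1,0,0,0,0,0,0,-0.15,0,0,0,0,0,0,-0.15,0]}}

```text
clock: 6.38
position: [0.4943, 0.3404, 0.4599]
ee_rot: [0.144, 0.99, 0.003, 0.002]
ft_force: [-0.8, 0.4, -1.3]
grip_width: 0.132
grasp_force: 78.2
```

```bash
python3 - <<'E'
from h import *
p,r,o=pose();print(o["clock"],p,r.as_matrix().round(3).tolist(),o["ft_force"])
c=shot("top");tips(c,["rail_seat","hook_grip"]);
c=shot("wrist");tips(c,["hook_tip","hook_curl","hook_crown"])
c=shot("scene");tips(c,["hook_tip","hook_crown"])
# look pose in front of rail
plan([.46,-.13,.453],np.pi-.18)
E
```

```text
6.375 [0.4942776  0.34037951 0.45993298] [[-0.959, 0.285, 0.004], [0.285, 0.959, 0.005], [-0.002, 0.006, -1.0]] [-0.75839688  0.42930119 -1.28248523]
rail_seat 0.7 [ 0.5562 -0.1551  0.2371] [414. 159.]
hook_grip 0.59 [0.583  0.1462 0.1072] [296. 160.]
hook_tip 0.79 [0.5689 0.1484 0.0129] [213. 244.]
hook_tip 0.59 [0.4759 0.342  0.1815] [316. 181.]
hook_tip 0.27 [0.4711 0.4724 0.0135] [410. 118.]
hook_curl 0.59 [0.4944 0.3336 0.1687] [313. 199.]
hook_curl 0.57 [0.5778 0.1474 0.0125] [215. 249.]
hook_crown 0.63 [ 0.4919  0.339  -0.0005] [318. 159.]
hook_crown 0.62 [0.4973 0.3415 0.2711] [324. 255.]
hook_crown 0.49 [0.4911 0.3384 0.2982] [316. 273.]
hook_tip 0.86 [0.482  0.3419 0.1776] [246. 216.]
hook_tip 0.58 [0.564  0.15   0.0145] [294. 233.]
hook_crown 0.62 [0.4941 0.3388 0.2983] [242. 172.]
hook_crown 0.56 [0.4962 0.3366 0.2607] [243. 185.]
hook_crown 0.43 [0.5785 0.1509 0.0786] [291. 213.]
turn [-0.0004 -0.0025 -0.1087] shift [-0.1005 -0.4598  0.0012] t 6.88
```

{"name": "move_arm", "arguments": {"plan": [0,0,0,-0.02,-0.055,0,0,0,0,0,-0.03,-0.11,0,0,0,0,0,-0.04,-0.165,0,0,0,0,-0.05,-0.05,-0.22,0,0,0,0,-0.1,-0.06,-0.275,0,0,0,0,-0.109,-0.075,-0.33,0,0,0,0,-0.109,-0.085,-0.385,0,0,0,0,-0.109,-0.095,-0.43,0,0,0,0,-0.109,-0.1,-0.46,0,0,0,0,-0.109,-0.1,-0.46,0,0,0,0,-0.109,-0.1,-0.46,0]}}

```text
invalid input
```

```bash
python3 - <<'E'
from h import *
p,r,o=pose();print(o["clock"],p,r.as_matrix().round(3).tolist())
c=shot("wrist");save(c,"w3.png");tips(c,["rail_seat","hook_tip","hook_crown"])
t=shot("top");tips(t,["rail_seat"]);s=shot("scene");tips(s,["rail_seat"])
import pickle;pickle.dump([c,t,s],open("v.pkl","wb"))
E
```

```text
6.875 [0.49456544 0.33941807 0.45424987] [[-0.959, 0.285, -0.003], [0.285, 0.959, 0.0], [0.003, -0.001, -1.0]]
hook_tip 0.76 [0.4792 0.3461 0.1799] [322. 183.]
hook_tip 0.63 [0.4128 0.1225 0.0307] [144. 153.]
hook_tip 0.58 [0.5664 0.1474 0.0154] [211. 243.]
hook_crown 0.79 [0.5822 0.1476 0.0793] [200. 275.]
rail_seat 0.86 [ 0.5547 -0.1554  0.2392] [414. 160.]
rail_seat 0.59 [ 0.5594 -0.149   0.2363] [373. 148.]
```

View pics/w3.png

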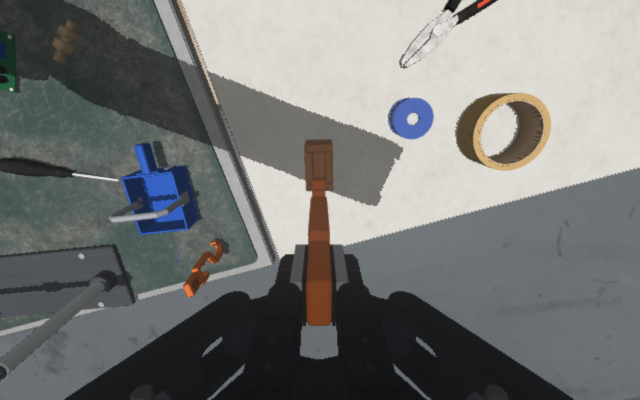

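The move was refused because I miscounted one row, so nothing moved. The picture shows the hook held straight in the fingers (318,250) and clear of its block (318,165).

{"name": "move_arm", "arguments": {"plan": [0,0,0,-0.02,-0.055,0,0,0,0,0,-0.03,-0.11,0,0,0,0,0,-0.04,-0.165,0,0,0,0,-0.05,-0.05,-0.22,0,0,0,0,-0.1,-0.06,-0.275,0,0,0,0,-0.109,-0.075,-0.33,0,0,0,0,-0.109,-0.085,-0.385,0,0,0,0,-0.109,-0.095,-0.43,0,0,0,0,-0.109,-0.1,-0.46,0,0,0,0,-0.109,-0.1,-0.46,0,0,0,0,-0.109,-0.1,-0.46,0,0]}}

```text
clock: 8.65
position: [0.4596, -0.129, 0.4546]
ee_rot: [0.089, 0.996, 0.0, -0.001]
ft_force: [-0.4, 0.6, -0.9]
grip_width: 0.126
grasp_force: 78.4
```

```bash
python3 - <<'E'
from h import *
p,r,o=pose();print(o["clock"],p,r.as_matrix().round(3).tolist())
c=shot("wrist");save(c,"w4.png");tips(c,["rail_seat","hook_tip","hook_crown"])
s=shot("scene");tips(s,["rail_seat","hook_crown","hook_tip"])
t=shot("top");tips(t,["rail_seat"])
import pickle;pickle.dump([c,t,s],open("v.pkl","wb"))
E
```

```text
8.65 [ 0.45958419 -0.12903735  0.45458132] [[-0.984, 0.178, -0.002], [0.178, 0.984, 0.001], [0.002, 0.0, -1.0]]
rail_seat 0.63 [ 0.5571 -0.1539  0.2373] [310. 344.]
rail_seat 0.5 [ 0.3601 -0.292   0.0144] [184. 111.]
hook_tip 0.6 [ 0.4431 -0.1241  0.1796] [321. 182.]
hook_tip 0.6 [0.5647 0.1499 0.013 ] [520. 199.]
hook_tip 0.17 [ 0.4623 -0.1313  0.2708] [316. 256.]
hook_crown 0.66 [0.5811 0.1478 0.0772] [550. 227.]
hook_crown 0.61 [ 0.4615 -0.1306  0.2685] [317. 253.]
rail_seat 0.59 [ 0.5597 -0.15    0.2327] [373. 149.]
hook_crown 0.58 [ 0.462  -0.131   0.2634] [390. 151.]
hook_crown 0.51 [0.5769 0.1514 0.0805] [291. 213.]
hook_tip 0.66 [0.4831 0.111  0.0877] [319. 221.]
hook_tip 0.58 [0.5677 0.1503 0.0148] [293. 232.]
hook_tip 0.54 [ 0.4505 -0.1274  0.1801] [390. 178.]
rail_seat 0.75 [ 0.5563 -0.1542  0.2378] [414. 159.]
```

View pics/w4.png

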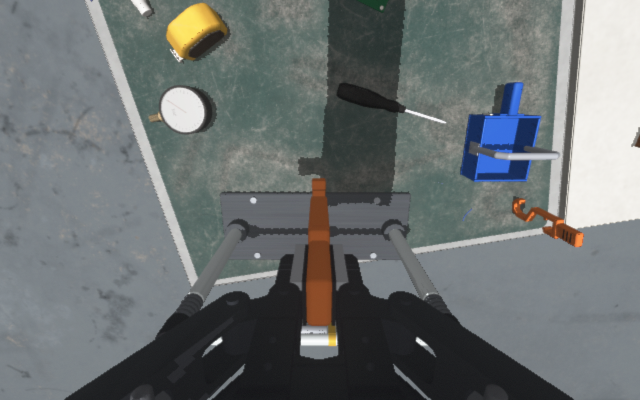

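The foot plate edge is horizontal in the picture (220–410 at row 193), so the yaw matches the rail. The rail shows under the hook at (318,335), with one yellow band at (333,338).

```bash
python3 - <<'E'
from h import *
import pickle
c,t,s=pickle.load(open("v.pkl","rb"))
def bp(c,u,v,z):
    ray=c["W"][:3,:3]@np.array([(u-c["cx"])/c["fx"],(v-c["cy"])/c["fy"],1]);o=c["W"][:3,3];return o+ray*(z-o[2])/ray[2]
im=c["color"].astype(int); print(c["cx"],c["cy"])
for u in(304,312,322):print(u,im[322:352,u].sum(1)//3)
for v in(336,340):print(v,[tuple(x) for x in im[v,298:342:2]])
rx=np.array([.984,-.178,0]);ry=np.array([.178,.984,0])
for (n,c2,box) in(("top",t,(380,140,450,180)),("scene",s,(350,135,400,160)),("wrist",c,(290,320,350,350))):
    x0,y0,x1,y1=box; h=cv2.cvtColor(c2["color"][y0:y1,x0:x1],cv2.COLOR_RGB2HSV)
    m=((h[...,0]>15)&(h[...,0]<35)&(h[...,1]>70)&(h[...,2]>100)).astype(np.uint8)
    k,_,st,ce=cv2.connectedComponentsWithStats(m)
    for i in range(1,k):
        q=ce[i]+[x0,y0]; P=bp(c2,*q,.232);print(n,st[i,4],q.round(1),P.round(4),"y_r",round(P@ry,4),"x_r",round(P@rx,4))
for u,v in((220,193),(410,193)):print(bp(c,u,v,.01).round(4))
p,r,o=pose();print("tcp x_r,y_r",p@rx,p@ry)
save(t,"t4.png",(360,130,480,190),6)
E
```

```text
318.59880479407235 199.58140789055025
304 [ 36  35  38  59 114 139 157 180 207 227 227 175 143 162 188 208 223 238
 249 252 248 244 238 187 141 133 132 133 132 132]
312 [ 85  85  81  82 111 133 152 170 192 210 149 121 134 161 188 209 223 238
 248 251 248 245 238 188 141 132 130 131 131 131]
322 [ 86  86  81  82 107 125 145 157 147 195 200 143 134 161 187 208 223 238
 248 251 248 245 239 189 141 132 131 132 132 131]
336 [(np.int64(31), np.int64(31), np.int64(33)), (np.int64(84), np.int64(86), np.int64(87)), (np.int64(184), np.int64(189), np.int64(189)), (np.int64(185), np.int64(190), np.int64(190)), (np.int64(185), np.int64(191), np.int64(189)), (np.int64(186), np.int64(191), np.int64(190)), (np.int64(186), np.int64(191), np.int64(190)), (np.int64(185), np.int64(190), np.int64(189)), (np.int64(186), np.int64(190), np.int64(190)), (np.int64(185), np.int64(190), np.int64(189)), (np.int64(185), np.int64(190), np.int64(190)), (np.int64(185), np.int64(188), np.int64(189)), (np.int64(184), np.int64(188), np.int64(189)), (np.int64(184), np.int64(189), np.int64(189)), (np.int64(184), np.int64
[... 1060 characters left out ...]
246), np.int64(239), np.int64(196)), (np.int64(246), np.int64(217), np.int64(93)), (np.int64(245), np.int64(216), np.int64(91)), (np.int64(245), np.int64(215), np.int64(90)), (np.int64(242), np.int64(241), np.int64(235)), (np.int64(46), np.int64(47), np.int64(48)), (np.int64(32), np.int64(32), np.int64(32))]
top 10 [406.7 158.1] [ 0.5604 -0.1377  0.232 ] y_r -0.0358 x_r 0.5759
scene 7 [379.4 149.9] [ 0.5437 -0.1618  0.232 ] y_r -0.0625 x_r 0.5638
scene 9 [370.3 151.3] [ 0.5496 -0.129   0.232 ] y_r -0.0291 x_r 0.5638
wrist 158 [331.5 335. ] [ 0.5559 -0.136   0.232 ] y_r -0.0349 x_r 0.5712
[ 0.4787 -0.2783  0.01  ]
[ 0.5279 -0.0062  0.01  ]
tcp x_r,y_r 0.47521253453691203 -0.045964027269165174
```

View pics/t4.png

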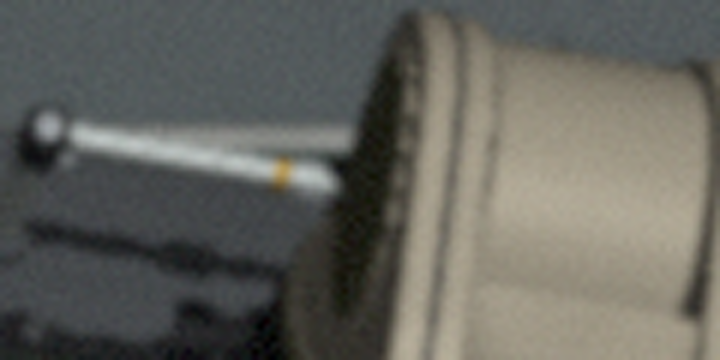

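```bash
python3 - <<'E'
from h import *
import pickle
c,t,s=pickle.load(open("v.pkl","rb"))
def bp(c,u,v,z):
    ray=c["W"][:3,:3]@np.array([(u-c["cx"])/c["fx"],(v-c["cy"])/c["fy"],1]);o=c["W"][:3,3];return o+ray*(z-o[2])/ray[2]
rx=np.array([.984,-.178,0]);ry=np.array([.178,.984,0])
print("back->xc",bp(c,315,345.0,.2334)@rx-.0037,"front->xc",bp(c,315,325.6,.217)@rx+.005)
for f,c2,box in(("top",t,(380,140,450,180)),("scene",s,(350,135,400,160))):
    x0,y0,x1,y1=box; im=cv2.imread(f"pics/{f}.png")[y0:y1,x0:x1].astype(float)
    w_=np.clip(im[...,2]-im[...,0]-35,0,None); m=(w_>0).astype(np.uint8)
    k,l,st,ce=cv2.connectedComponentsWithStats(m)
    for i in range(1,k):
        if st[i,4]<4: continue
        ys,xs=np.nonzero(l==i);g=w_[ys,xs];q=np.array([xs@g,ys@g])/g.sum()+[x0,y0]
        P=bp(c2,*q,.233);print(f,st[i,4],q.round(2),"y_r",round(P@ry,4),"x_r",round(P@rx,4))
E
```

```text
back->xc 0.5762692328740743 front->xc 0.580170967061185
top 12 [406.62 158.27] y_r -0.0355 x_r 0.5752
top 12 [419.27 160.65] y_r -0.0675 x_r 0.5748
scene 9 [379.1  149.61] y_r -0.0612 x_r 0.5639
scene 12 [370.23 151.08] y_r -0.0286 x_r 0.5637
```

{"name": "move_arm", "arguments": {"plan": [0,0,0,-0.025,-0.005,0.002,0,0,0,0,-0.05,-0.005,0.002,0,0,0,0,-0.07,-0.005,0.002,0,0,0,0,-0.085,-0.005,0.002,0,0,0,0,-0.095,-0.005,0.002,0,0,0,0,-0.1,-0.005,0.002,0,0,0,0,-0.1,-0.005,0.002,0,0,0,0,-0.1,-0.005,0.002,0]}}

```text
clock: 10.15
position: [0.5566, -0.1526, 0.4525]
ee_rot: [0.09, 0.996, 0.0, -0.001]
ft_force: [0.3, -0.1, -2.1]
grip_width: 0.13
grasp_force: 78.5
```

```bash
python3 - <<'E'
from h import *
p,r,o=pose();print(o["clock"],p,r.as_matrix().round(3).tolist(),o["ft_force"])
rx=np.array([.984,-.178,0]);ry=np.array([.178,.984,0]);print(p@rx,p@ry)
c=shot("wrist")
def bp(c,u,v,z):
    ray=c["W"][:3,:3]@np.array([(u-c["cx"])/c["fx"],(v-c["cy"])/c["fy"],1]);o=c["W"][:3,3];return o+ray*(z-o[2])/ray[2]
s=shot("scene");tips(s,["hook_crown","rail_seat"])
a=cv2.resize(c["color"][160:400,200:440,::-1],(480,480));b=cv2.resize(s["color"][110:190,350:430,::-1],(480,480),interpolation=cv2.INTER_CUBIC)
cv2.imwrite("pics/w5.png",cv2.resize(np.hstack([a,b]),(800,400)))
E
```

```text
10.15 [ 0.55664117 -0.15264802  0.45247951] [[-0.984, 0.179, -0.002], [0.179, 0.984, 0.0], [0.002, -0.0, -1.0]] [ 0.30964972 -0.07542641 -2.14110272]
0.5749062585453271 -0.051123521008715214
hook_crown 0.71 [ 0.5457 -0.1501  0.1751] [375. 167.]
hook_crown 0.59 [ 0.5586 -0.1552  0.2624] [376. 140.]
hook_crown 0.53 [0.5787 0.1512 0.0793] [290. 213.]
rail_seat 0.6 [ 0.5599 -0.1488  0.2359] [373. 148.]
```

View pics/w5.png

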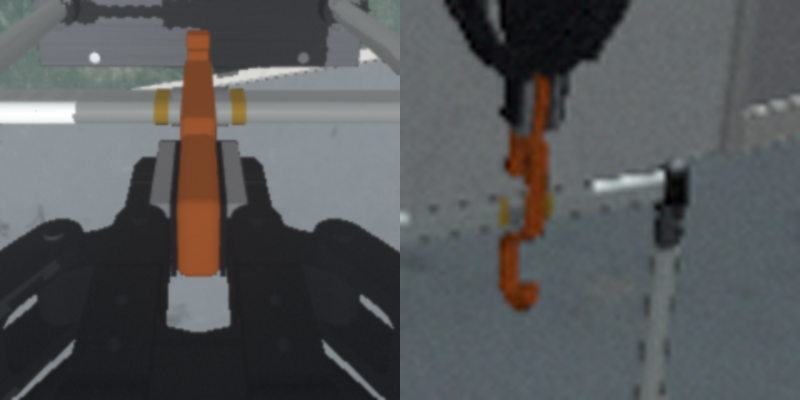

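The yellow bands are at crop x 162 and 237 with the hook midway at x≈199, so it is centred along the rail. The rail runs across at crop y 89–124, between the nose and the lower part. I'll refine the fore-aft offset from the edge profiles.

```bash
python3 - <<'E'
from h import *
c=shot("wrist");p,r,o=pose()
im=c["color"].astype(int)
for u in(262,286,350):print(u,list(zip(range(205,242),im[205:242,u].sum(1)//3)) if u==262 else im[205:242,u].sum(1)//3)
for n,P in dict(bot_front=[.005,0,.217],mid_front=[.005,0,.230],top_back=[-.0046,0,.232]).items():
    for x in(0,.004): 
        q=p+r.apply([P[0]-x,0,0]);q[2]=P[2];print(n,x,proj(c,q).round(1))
for z,x in((.165,.012),(.173,.012),(.173,-.012)): # tab top corners in tool coords: grasp .155, top 18 above -> .137
    pass
print("tab top back edge",[proj(c,p+r.apply([-.012-x,0,.137])).round(1) for x in(-.003,0,.003)])
print("tip front",[proj(c,p+r.apply([.021-x,0,.275])).round(1) for x in(-.003,0,.003)])
print("hook col 319:",[tuple(map(int,x)) for x in im[176:186,319]], [tuple(map(int,x)) for x in im[318:332,319]])
E
```

```text
262 [(205, np.int64(123)), (206, np.int64(120)), (207, np.int64(123)), (208, np.int64(120)), (209, np.int64(116)), (210, np.int64(115)), (211, np.int64(115)), (212, np.int64(114)), (213, np.int64(119)), (214, np.int64(119)), (215, np.int64(118)), (216, np.int64(118)), (217, np.int64(118)), (218, np.int64(118)), (219, np.int64(120)), (220, np.int64(125)), (221, np.int64(135)), (222, np.int64(141)), (223, np.int64(144)), (224, np.int64(147)), (225, np.int64(151)), (226, np.int64(157)), (227, np.int64(158)), (228, np.int64(154)), (229, np.int64(151)), (230, np.int64(147)), (231, np.int64(142)), (232, np.int64(137)), (233, np.int64(135)), (234, np.int64(145)), (235, np.int64(147)), (236, np.int64(147)), (237, np.int64(147)), (238, np.int64(147)), (239, np.int64(147)), (240, np.int64(147)), (241, np.int64(146))]
286 [108 114 112 109 105 107 137 202 175 130 119 117 117 117 119 122 133 140
 143 148 152 158 159 154 150 146 142 136 128 142 145 145 143 145 145 144
 145]
350 [217 213 176 168 146 142 142 138  91 111 119 119 116 118 118 121 131 140
 144 146 151 157 159 154 150 147 142 136 128 141 142 143 142 142 142 142
 144]
bot_front 0 [318.9 211.6]
bot_front 0.004 [318.9 216.6]
mid_front 0 [318.9 218.2]
mid_front 0.004 [318.9 223.5]
top_back 0 [318.9 232.1]
top_back 0.004 [318.9 237.2]
tab top back edge [array([319.1, 320.6]), array([319.1, 326.2]), array([319.1, 331.7])]
tip front [array([318.9, 173.3]), array([318.9, 176.7]), array([318.9, 180.2])]
hook col 319: [(91, 95, 99), (102, 101, 104), (117, 75, 60), (121, 68, 40), (124, 69, 39), (144, 79, 42), (154, 84, 47), (155, 84, 46), (155, 86, 47), (155, 84, 46)] [(152, 83, 44), (152, 81, 42), (152, 81, 42), (153, 82, 44), (152, 82, 44), (150, 82, 42), (143, 79, 42), (133, 83, 61), (137, 135, 137), (138, 144, 148), (137, 144, 149), (137, 145, 148), (137, 144, 149), (137, 144, 150)]
```

{"name": "move_arm", "arguments": {"plan": [0,0,0,-0.001,0,0.006,0,0,0,0,-0.001,0,0.012,0,0,0,0,-0.001,0,0.016,0,0,0,0,-0.001,0,0.019,0,0,0,0,-0.001,0,0.021,0,0,0,0,-0.001,0,0.021,0]}}

```text
clock: 11.15
position: [0.5578, -0.1529, 0.4316]
ee_rot: [0.09, 0.996, 0.0, -0.001]
ft_force: [-1.3, 0.4, 3.1]
grip_width: 0.13
grasp_force: 78.8
```

{"name": "move_arm", "arguments": {"plan": [0,0,0,0,0,0.001,0,0,0,0,0,0,0.002,0,0,0,0,0,0,0.003,0,0,0,0,0,0,0.003,0]}}

```text
clock: 11.65
position: [0.5579, -0.1529, 0.4286]
ee_rot: [0.09, 0.996, 0.0, -0.001]
ft_force: [-3.7, -0.3, 6.5]
grip_width: 0.13
grasp_force: 79.2
```

{"name": "move_arm", "arguments": {"plan": [0,0,0,0.001,0,0.001,0,0,0,0,0.001,0,0.002,0,0,0,0,0.001,0,0.002,0]}}

```text
clock: 12.02
position: [0.5571, -0.1527, 0.4269]
ee_rot: [0.09, 0.996, 0.0, -0.0]
ft_force: [-2.3, -0.2, 7.3]
grip_width: 0.132
grasp_force: 79.4
```

{"name": "move_arm", "arguments": {"plan": [0,0,0,0.001,0,0.001,0,0,0,0,0.001,0,0.002,0,0,0,0,0.001,0,0.002,0]}}

```text
clock: 12.4
position: [0.5564, -0.1526, 0.4254]
ee_rot: [0.09, 0.996, -0.0, 0.001]
ft_force: [-0.3, 0.5, 9.1]
grip_width: 0.128
grasp_force: 79.6
```

{"name": "move_arm", "arguments": {"plan": [0,0,0,0,0,0.001,0,0,0,0,0,0,0.0015,0,0,0,0,0,0,0.0015,0]}}

```text
clock: 12.78
position: [0.5564, -0.1526, 0.4241]
ee_rot: [0.09, 0.996, -0.0, 0.001]
ft_force: [-0.7, -0.3, 9.9]
grip_width: 0.129
grasp_force: 79.7
```

{"name": "move_arm", "arguments": {"plan": [0,0,0,0,0,0.001,0,0,0,0,0,0,0.0015,0,0,0,0,0,0,0.0015,0]}}

```text
clock: 13.15
position: [0.5565, -0.1526, 0.4228]
ee_rot: [0.09, 0.996, -0.0, 0.001]
ft_force: [-0.6, -0.4, 10.4]
grip_width: 0.132
grasp_force: 79.9
```

{"name": "move_arm", "arguments": {"plan": [0,0,0,0,0,0.001,0,0,0,0,0,0,0.0015,0,0,0,0,0,0,0.0015,0]}}

```text
clock: 13.52
position: [0.5563, -0.1525, 0.4207]
ee_rot: [0.09, 0.996, 0.0, 0.0]
ft_force: [1.3, -0.6, 1.1]
grip_width: 0.129
grasp_force: 78.9
```

{"name": "move_arm", "arguments": {"plan": [0,0,0,0,0,0.001,0,0,0,0,0,0,0.002,0,0,0,0,0,0,0.003,0,0,0,0,0,0,0.003,0]}}

```text
clock: 14.02
position: [0.5561, -0.1525, 0.417]
ee_rot: [0.09, 0.996, 0.0, -0.001]
ft_force: [2.9, -0.2, 4.1]
grip_width: 0.125
grasp_force: 79.1
```

```bash
python3 - <<'E'
from h import *
p,r,o=pose();print(o["clock"],p,o["ft_force"])
c=shot("wrist");im=c["color"].astype(int)
for u in(262,350):print(u,im[205:245,u].sum(1)//3)
for n,P in dict(top_back=[-.0046,0],bot_front=[.005,-.015]).items():
    for z in(.226,.229,.232): q=p+r.apply([P[0],0,0]);q[2]=z+P[1];print(n,z,proj(c,q).round(1))
E
```

```text
14.025 [ 0.55605034 -0.15252437  0.41698747] [ 2.92241209 -0.22105152  4.05791809]
262 [118 119 110 113 135 134 127 125 124 125 126 124 118 117 114 112 110 109
 119 160 217 222 223 223 224 218 149 123 122 122 121 120 120 123 123 126
 134 143 146 149]
350 [ 62  63  62  65 113 206 218 219 219 218 217 196 162 143 146 147 148 147
 147 147 148 147 148 148 147 143 109 111 109 105 103  96  93  90  90  92
  97 100 104 106]
top_back 0.226 [318.9 252.3]
top_back 0.229 [318.9 254.7]
top_back 0.232 [318.9 257.3]
bot_front 0.226 [318.8 227.7]
bot_front 0.229 [318.9 229.6]
bot_front 0.232 [318.9 231.6]
```

The catch snapped: the push dropped from 12 N to 2.5 N, then rose again at about 1 N/mm with the crown on the rail. I'll ease off, release and leave upward.

{"name": "move_arm", "arguments": {"plan": [0,0,0,0,0,-0.002,0,0,0,0,0,0,-0.004,0,0,0,0,0,0,-0.004,0.02,0,0,0,0,0,-0.004,0.035,0,0,0,0,0,-0.004,0.035,0,0,0,0,0,-0.02,0.035,0,0,0,0,0,-0.05,0.035,0,0,0,0,0,-0.08,0.035,0,0,0,0.05,0.02,-0.08,0.05,0,0,0,0.1,0.06,-0.08,0.05,0,0,0,0.13,0.1,-0.07,0.05]}}

```text
clock: 15.45
position: [0.4448, -0.0291, 0.4885]
ee_rot: [0.09, 0.996, -0.001, 0.0]
ft_force: [0.1, 1.1, 1.1]
grip_width: 0.582
grasp_force: 0.0
```

```bash
python3 - <<'E'
from h import *
plan([.37,.12,.40],np.pi-.18)
E
```

```text
turn [-0.0011  0.0004 -0.0002] shift [0.1003 0.1334 0.0883] t 15.45
```

{"name": "move_arm", "arguments": {"plan": [0,0,0,0.03,0.045,0.03,0.06,0,0,0,0.06,0.09,0.05,0.06,0,0,0,0.08,0.136,0.08,0.06,0,0,0,0.08,0.136,0.088,0.06,0,0,0,0.08,0.136,0.088,0.06]}}

```text
clock: 16.08
position: [0.3916, 0.1169, 0.3997]
ee_rot: [0.09, 0.996, -0.0, -0.001]
ft_force: [-0.5, -0.2, -0.1]
grip_width: 0.703
grasp_force: 0.0
```

```bash
python3 - <<'E'
from h import *
p,r,o=pose();print(o["clock"],p)
c=shot("wrist");tips(c,["bin_lug","bail_mid"])
s=shot("scene");tips(s,["hook_crown","rail_seat","hook_curl","hook_tip"])
a=c["color"][60:400,120:520,::-1];b=cv2.resize(s["color"][120:188,340:420,::-1],(400,340),interpolation=cv2.INTER_CUBIC)
cv2.imwrite("pics/w6.png",np.hstack([a,b]))
E
```

```text
16.075 [0.39155971 0.11689412 0.39972938]
bin_lug 0.91 [0.411  0.1238 0.0314] [328. 190.]
bail_mid 0.93 [0.4781 0.1137 0.0882] [330. 265.]
hook_crown 0.72 [0.5774 0.1463 0.0781] [292. 213.]
hook_crown 0.53 [ 0.5572 -0.1564  0.2294] [375. 150.]
rail_seat 0.74 [ 0.559  -0.1465  0.2352] [373. 148.]
hook_curl 0.61 [ 0.5607 -0.1547  0.1389] [372. 175.]
hook_curl 0.51 [0.5836 0.1479 0.0076] [291. 232.]
hook_tip 0.65 [ 0.5482 -0.1528  0.1433] [374. 175.]
hook_tip 0.6 [0.5674 0.1508 0.0125] [293. 233.]
```

View pics/w6.png

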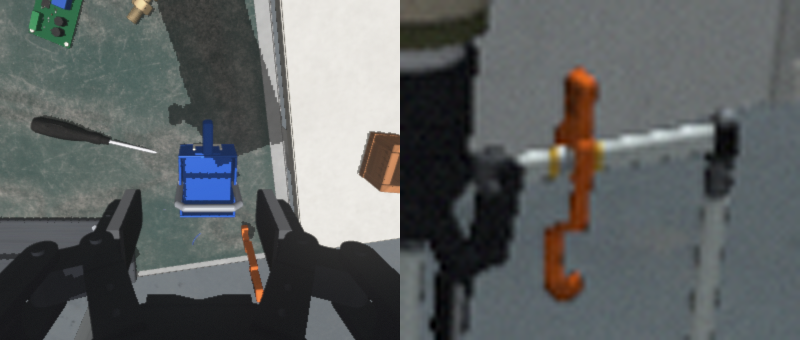

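The hook stays on the rail between the bands (right half, 575,155). The bin's lug is at (208,140) and its bail at (208,209), level in the picture, so its yaw is about -0.17.

```bash
python3 - <<'E'
from h import *
plan([.412,.1243,.27],np.pi-.17)
E
```

```text
turn [ 0.0005 -0.0017 -0.0105] shift [-0.0189  0.0109  0.1295] t 16.48
```

{"name": "move_arm", "arguments": {"plan": [0,0,-0.01,-0.019,0.011,0.04,0.05,0,0,-0.01,-0.019,0.011,0.08,0.05,0,0,-0.01,-0.019,0.011,0.11,0.05,0,0,-0.01,-0.019,0.011,0.13,0.05,0,0,-0.01,-0.019,0.011,0.13,0.05]}}

```text
clock: 17.1
position: [0.4114, 0.1245, 0.2683]
ee_rot: [0.085, 0.996, 0.001, -0.002]
ft_force: [0.6, -0.8, 0.7]
grip_width: 0.585
grasp_force: 0.0
```

```bash
python3 - <<'E'
from h import *
p,r,o=pose();print(o["clock"],p)
c=shot("wrist");tips(c,["bin_lug","bail_mid"]);save(c,"w7.png",(160,60,480,380),1.8)
print("lug top exp (z .042) front/back",[proj(c,np.r_[(p+r.apply([x,0,0]))[:2],.042]).round(1) for x in(.014,-.025)],"bail",proj(c,np.r_[(p+r.apply([-.067,0,0]))[:2],.088]).round(1))
E
```

```text
17.1 [0.41143664 0.12446542 0.26829555]
bin_lug 0.85 [0.4126 0.1222 0.0292] [316. 219.]
bail_mid 0.74 [0.4762 0.1097 0.0921] [313. 353.]
lug top exp (z .042) front/back [array([318.7, 205.2]), array([318.7, 254.9])] bail [318.8 348.9]
```

View pics/w7.png

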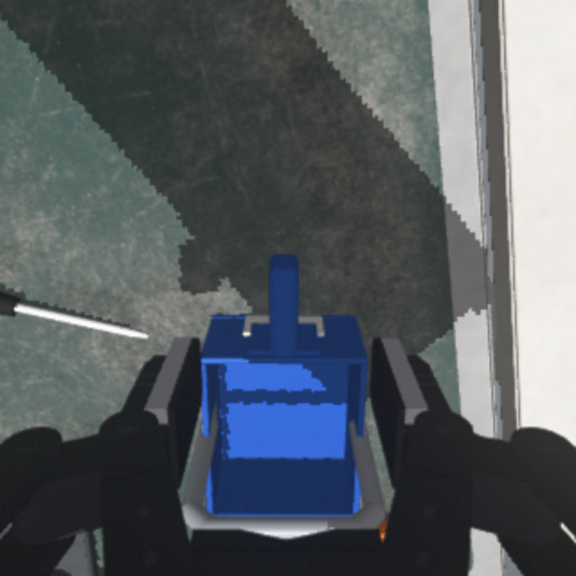

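The lug is at crop (284,255–350) and the bail centre at (286,516). Both are within 1 mm of the tool axis and square to it, so I'll descend and grip.

{"name": "move_arm", "arguments": {"plan": [0,0,0,0.001,0,0.03,0.045,0,0,0,0.001,0,0.06,0.045,0,0,0,0.001,0,0.082,0.045,0,0,0,0.001,0,0.082,0.03,0,0,0,0.001,0,0.082,0,0,0,0,0.001,0,0.082,0,0,0,0,0.001,0,0.082,0,0,0,0,0.001,0,0.082,0], "squeeze": 120}}

```text
clock: 18.25
position: [0.4114, 0.125, 0.1888]
ee_rot: [0.085, 0.996, 0.0, 0.0]
ft_force: [-2.0, -0.5, 6.5]
grip_width: 0.119
grasp_force: 117.2
```

{"name": "move_arm", "arguments": {"plan": [0,0,0,0,0,-0.02,0,0,0,0,0,0,-0.05,0,0,0,0,0,0,-0.085,0,0,0,0,0,0,-0.085,0,0,0,0,0,0,-0.085,0]}}

```text
clock: 18.88
position: [0.4107, 0.1244, 0.272]
ee_rot: [0.085, 0.996, -0.0, -0.001]
ft_force: [-0.8, 0.3, -2.2]
grip_width: 0.114
grasp_force: 117.3
```

```bash
python3 - <<'E'
from h import *
p,r,o=pose();print(o["clock"],p,r.as_matrix().round(3).tolist(),o["ft_force"],o["torque"])
c=shot("wrist");tips(c,["bail_mid","bin_lug"])
for d in manip.tip_of(c,"bail_mid")[:1]:print("bail in tool",r.inv().apply(w(c,d["position"])-p).round(4))
s=shot("scene");tips(s,["bail_mid"])
plan([.4327,-.1304,.275],np.pi-.18)
im=c["color"][:,:,::-1];cv2.imwrite("pics/w8.png",im)
E
```

```text
18.875 [0.41068267 0.12443563 0.27198734] [[-0.985, 0.17, -0.002], [0.17, 0.985, -0.001], [0.001, -0.001, -1.0]] [-0.80102817  0.28521081 -2.21679638] [ 0.06967344  0.1513682  -0.00386365]
bin_lug 0.67 [0.4118 0.123  0.1143] [317. 279.]
bail_mid 0.59 [0.4141 0.1249 0.1136] [329. 225.]
bail_mid 0.44 [ 0.5454 -0.1524  0.1441] [375. 175.]
turn [ 0.0003 -0.0031  0.0106] shift [-0.0648 -0.2479 -0.0036] t 19.18
```

View pics/w8.png

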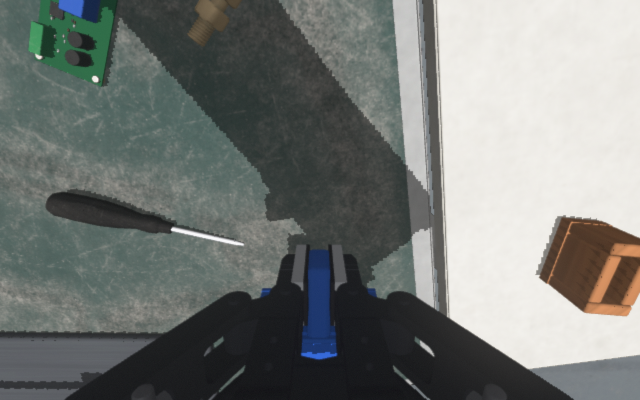

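The bin is held by its lug at (320,300) and the bail is hidden behind the fingers. That was my 11th picture, one over the limit of 10, so I'll go on from numbers only.

{"name": "move_arm", "arguments": {"plan": [0,0,0,-0.01,-0.05,-0.004,0,0,0,0,-0.02,-0.1,-0.004,0,0,0,0.01,-0.035,-0.15,-0.004,0,0,0,0.01,-0.05,-0.2,-0.004,0,0,0,0.01,-0.06,-0.235,-0.004,0,0,0,0.01,-0.065,-0.248,-0.004,0,0,0,0.01,-0.065,-0.248,-0.004,0,0,0,0.01,-0.065,-0.248,-0.004,0]}}

```text
clock: 20.18
position: [0.4331, -0.1291, 0.276]
ee_rot: [0.089, 0.996, 0.0, -0.001]
ft_force: [-0.2, -0.7, -2.4]
grip_width: 0.117
grasp_force: 117.7
```

```bash
python3 - <<'E'
from h import *
rx=np.array([.984,-.178,0]);ry=np.array([.178,.984,0])
p,r,o=pose();print(o["clock"],p,r.as_matrix().round(3).tolist(),"x_r,y_r",p@rx,p@ry,"curl/bail z nominal",p[2]-.158+.057)
for n in("scene","top","wrist"):
    c=shot(n);print(n)
    for l in("bail_mid","bin_lug","hook_curl","hook_crown","hook_tip"):
        for d in manip.tip_of(c,l)[:2]:
            P=w(c,d["position"]);print(l,round(d["conf"],2),"x_r,y_r,z",round(P@rx,4),round(P@ry,4),round(P[2],4),proj(c,P).round())
E
```

```text
20.175 [ 0.4330662  -0.12906018  0.27595778] [[-0.984, 0.177, -0.002], [0.177, 0.984, 0.001], [0.002, 0.001, -1.0]] x_r,y_r 0.44910985385846935 -0.04990943135197318 curl/bail z nominal 0.17495777805381815
scene
bin_lug 0.92 x_r,y_r,z 0.4561 -0.0466 0.1184 [390. 197.]
bin_lug 0.33 x_r,y_r,z 0.4039 0.058 0.0133 [366. 241.]
hook_curl 0.61 x_r,y_r,z 0.58 -0.0517 0.1395 [372. 174.]
hook_curl 0.53 x_r,y_r,z 0.5486 0.2497 0.0055 [291. 232.]
hook_crown 0.75 x_r,y_r,z 0.5768 -0.0524 0.2306 [375. 149.]
hook_crown 0.64 x_r,y_r,z 0.5426 0.2503 0.0814 [291. 212.]
hook_tip 0.59 x_r,y_r,z 0.5295 0.2495 0.0167 [293. 232.]
hook_tip 0.5 x_r,y_r,z 0.5672 -0.0524 0.142 [374. 175.]
top
bail_mid 0.72 x_r,y_r,z 0.5224 -0.0507 0.1779 [405. 183.]
bin_lug 0.6 x_r,y_r,z 0.4518 -0.0534 0.1185 [398. 212.]
hook_curl 0.75 x_r,y_r,z 0.5796 -0.0508 0.1413 [406. 165.]
hook_curl 0.5 x_r,y_r,z 0.5435 0.2443 0.0085 [298. 169.]
hook_crown 0.75 x_r,y_r,z 0.5735 -0.0532 0.2352 [414. 160.]
hook_crown 0.41 x_r,y_r,z 0.5438 0.2467 0.0809 [296. 163.]
hook_tip 0.55 x_r,y_r,z 0.5607 -0.0496 0.1447 [405. 172.]
wrist
bin_lug 0.69 x_r,y_r,z 0.4503 -0.0534 0.1166 [315. 277.]
```

{"name": "move_arm", "arguments": {"plan": [0,0,0,-0.01,-0.001,0.006,0,0,0,0,-0.02,-0.001,0.012,0,0,0,0,-0.03,-0.001,0.012,0,0,0,0,-0.038,-0.001,0.012,0,0,0,0,-0.045,-0.001,0.012,0,0,0,0,-0.045,-0.001,0.012,0]}}

```text
clock: 21.82
position: [0.4775, -0.1395, 0.2641]
ee_rot: [0.09, 0.996, 0.0, -0.001]
ft_force: [-0.6, 0.5, -1.7]
grip_width: 0.115
grasp_force: 117.7
```

```bash
python3 - <<'E'
from h import *
rx=np.array([.984,-.178,0]);ry=np.array([.178,.984,0])
p,r,o=pose();print(o["clock"],p,o["ft_force"],"x_r,y_r",p@rx,p@ry)
for n in("scene","top"):
    c=shot(n);print(n)
    for l in("bail_mid","bin_lug","hook_curl","hook_tip","hook_crown"):
        for d in manip.tip_of(c,l)[:1]:
            P=w(c,d["position"]);print(l,round(d["conf"],2),"x_r,y_r,z",round(P@rx,4),round(P@ry,4),round(P[2],4),proj(c,P).round())
E
```

```text
21.825 [ 0.47749854 -0.13954916  0.26409621] [-0.64231805  0.49691504 -1.65417959] x_r,y_r 0.494698310024269 -0.052321636401119295
scene
bail_mid 0.55 x_r,y_r,z 0.5674 -0.0533 0.1589 [375. 171.]
bin_lug 0.82 x_r,y_r,z 0.5003 -0.0527 0.103 [384. 195.]
hook_curl 0.59 x_r,y_r,z 0.5448 0.2481 0.0056 [292. 232.]
hook_tip 0.55 x_r,y_r,z 0.5314 0.2499 0.0135 [293. 233.]
hook_crown 0.43 x_r,y_r,z 0.5786 -0.0503 0.2309 [374. 149.]
top
bail_mid 0.52 x_r,y_r,z 0.5647 -0.0499 0.1679 [407. 168.]
bin_lug 0.65 x_r,y_r,z 0.4931 -0.0548 0.1075 [400. 198.]
hook_curl 0.57 x_r,y_r,z 0.5438 0.2475 0.0082 [297. 168.]
hook_tip 0.42 x_r,y_r,z 0.534 0.2481 0.0141 [296. 171.]
hook_crown 0.5 x_r,y_r,z 0.5746 -0.0512 0.2365 [413. 159.]
```

{"name": "move_arm", "arguments": {"plan": [0,0,0,-0.007,0.001,0,0,0,0,0,-0.014,0.001,0,0,0,0,0,-0.014,0.001,0.003,0,0,0,0,-0.014,0.001,0.006,0,0,0,0,-0.014,0.001,0.01,0,0,0,0,-0.014,0.001,0.014,0,0,0,0,-0.014,0.001,0.014,0]}}

```text
clock: 23.3
position: [0.4908, -0.1411, 0.2496]
ee_rot: [0.09, 0.996, 0.0, -0.001]
ft_force: [-0.1, 0.3, -2.6]
grip_width: 0.119
grasp_force: 117.7
```

{"name": "move_arm", "arguments": {"plan": [0,0,0,0,0,0.003,0,0,0,0,0,0,0.006,0,0,0,0,0,0,0.008,0,0,0,0,0,0,0.008,0]}}

```text
clock: 23.8
position: [0.491, -0.1411, 0.2418]
ee_rot: [0.09, 0.996, 0.0, -0.001]
ft_force: [0.5, -0.1, -3.1]
grip_width: 0.116
grasp_force: 117.7
```

{"name": "move_arm", "arguments": {"plan": [0,0,0,0,0,0.0015,0,0,0,0,0,0,0.003,0,0,0,0,0,0,0.003,0]}}

```text
clock: 24.18
position: [0.491, -0.1411, 0.2388]
ee_rot: [0.09, 0.996, 0.0, -0.001]
ft_force: [0.1, -0.4, -1.2]
grip_width: 0.118
grasp_force: 117.7
```

```bash
python3 - <<'E'
from h import *
rx=np.array([.984,-.178,0]);ry=np.array([.178,.984,0])
p,r,o=pose();print(o["clock"],p,o["ft_force"],"x_r,y_r",p@rx,p@ry)
for n in("scene","top"):
    c=shot(n);print(n)
    for l in("bail_mid","bin_lug","hook_curl","hook_tip","hook_crown"):
        for d in manip.tip_of(c,l)[:1]:
            P=w(c,d["position"]);print(l,round(d["conf"],2),"x_r,y_r,z",round(P@rx,4),round(P@ry,4),round(P[2],4),proj(c,P).round())
E
```

```text
24.175 [ 0.4909801  -0.14107782  0.23884594] [ 0.13701278 -0.39434887 -1.23630953] x_r,y_r 0.5082362719787941 -0.05142612023154865
scene
bail_mid 0.63 x_r,y_r,z 0.5828 -0.0517 0.1358 [371. 175.]
bin_lug 0.81 x_r,y_r,z 0.5126 -0.0528 0.0795 [381. 199.]
hook_curl 0.65 x_r,y_r,z 0.5461 0.2484 0.0108 [291. 231.]
hook_tip 0.62 x_r,y_r,z 0.5674 -0.0544 0.1452 [375. 174.]
top
bail_mid 0.54 x_r,y_r,z 0.5783 -0.0504 0.1378 [405. 166.]
bin_lug 0.62 x_r,y_r,z 0.5109 -0.0516 0.0817 [398. 193.]
hook_curl 0.37 x_r,y_r,z 0.5446 0.2443 0.0103 [298. 168.]
hook_tip 0.48 x_r,y_r,z 0.5333 0.2455 0.0118 [297. 172.]
hook_crown 0.53 x_r,y_r,z 0.5449 0.246 0.0852 [296. 163.]
```

{"name": "move_arm", "arguments": {"plan": [0,0,0,0,0,0.001,0,0,0,0,0,0,0.0015,0,0,0,0,0,0,0.0015,0]}}

```text
clock: 25.15
position: [0.4911, -0.1411, 0.2375]
ee_rot: [0.09, 0.996, 0.0, -0.001]
ft_force: [-0.1, 0.2, -1.2]
grip_width: 0.115
grasp_force: 117.8
```

{"name": "move_arm", "arguments": {"plan": [0,0,0,0,0,0.001,0,0,0,0,0,0,0.0015,0,0,0,0,0,0,0.0015,0.014,0,0,0,0,0,0.0015,0.018,0,0,0,0,0,0.0015,0.025,0,0,0,0,0,0.0015,0.035,0,0,0,0,0,0.0015,0.035], "squeeze": 40}}

```text
clock: 26.02
position: [0.491, -0.1411, 0.236]
ee_rot: [0.09, 0.996, 0.0, -0.001]
ft_force: [-0.7, 0.5, 0.4]
grip_width: 0.41
grasp_force: 0.0
```

```bash
python3 - <<'E'
from h import *
rx=np.array([.984,-.178,0]);ry=np.array([.178,.984,0])
p,r,o=pose();print(o["clock"],p,o["ft_force"],o["grip_width"])
c=shot("wrist")
for l in("bin_lug",):
    for d in manip.tip_of(c,l)[:1]:
        P=w(c,d["position"]);print(l,d["conf"],(r.inv().apply(P-p)).round(4),P[2])
E
```

```text
26.025 [ 0.49100087 -0.1411013   0.23595627] [-0.66660545  0.51682571  0.40791183] 0.40976759889553604
bin_lug 0.88 [-0.0013 -0.0009  0.1606] 0.07540000616861947
```

Released, with the lug centred between the fingers. I'll retreat slowly towards the robot, then go up.

{"name": "move_arm", "arguments": {"plan": [0,0,0,0.008,0,0,0.035,0,0,0,0.02,0,0,0.035,0,0,0,0.04,0,0,0.035,0,0,0,0.055,0,0,0.035,0,0,0,0.07,0,-0.03,0.035,0,0,0,0.07,0.01,-0.08,0.035,0,0,0,0.07,0.05,-0.13,0.035,0,0,0,0.07,0.1,-0.15,0.035,0,0,0,0.07,0.15,-0.15,0.035,0,0,0,0.07,0.15,-0.15,0.035]}}

```text
clock: 27.38
position: [0.4489, 0.0228, 0.3863]
ee_rot: [0.087, 0.996, -0.0, -0.0]
ft_force: [-0.3, -0.6, 0.1]
grip_width: 0.405
grasp_force: 0.0
```

```bash
python3 - <<'E'
from h import *
rx=np.array([.984,-.178,0]);ry=np.array([.178,.984,0])
p,r,o=pose();print(o["clock"],p,o["ft_force"])
for k in range(2):
  for n in("scene","top"):
    c=shot(n);print(n)
    for l in("bail_mid","bin_lug","hook_curl","hook_tip","hook_crown","gauge_mid","screwdriver_mid","spool_mid"):
        for d in manip.tip_of(c,l)[:2 if l[0]=="h" else 1]:
            P=w(c,d["position"]);print(l,round(d["conf"],2),"x_r,y_r,z",round(P@rx,4),round(P@ry,4),round(P[2],4),P[:2].round(3)) if P@ry<.2 or l[0]!="h" else 0
  if k==0: pass
E
```

```text
27.375 [0.44894341 0.02277161 0.386314  ] [-0.2534279  -0.60673736  0.08121282]
scene
bail_mid 0.78 x_r,y_r,z 0.5776 -0.0508 0.1318 [ 0.559 -0.153]
bin_lug 0.64 x_r,y_r,z 0.5088 -0.0524 0.0763 [ 0.491 -0.142]
hook_curl 0.62 x_r,y_r,z 0.5778 -0.0505 0.1378 [ 0.56  -0.153]
hook_tip 0.47 x_r,y_r,z 0.5628 -0.0568 0.1399 [ 0.544 -0.156]
hook_crown 0.76 x_r,y_r,z 0.577 -0.0496 0.228 [ 0.559 -0.152]
gauge_mid 0.74 x_r,y_r,z 0.405 -0.2252 0.0193 [ 0.358 -0.294]
screwdriver_mid 0.47 x_r,y_r,z 0.4039 0.0535 0.0106 [ 0.407 -0.019]
spool_mid 0.9 x_r,y_r,z 0.3846 0.5524 0.0093 [0.477 0.475]
top
bail_mid 0.93 x_r,y_r,z 0.58 -0.051 0.1391 [ 0.562 -0.153]
bin_lug 0.8 x_r,y_r,z 0.5121 -0.053 0.0766 [ 0.494 -0.143]
hook_curl 0.74 x_r,y_r,z 0.5758 -0.0491 0.1389 [ 0.558 -0.151]
hook_curl 0.57 x_r,y_r,z 0.5073 -0.0522 0.0784 [ 0.49  -0.142]
hook_tip 0.72 x_r,y_r,z 0.5606 -0.0508 0.1445 [ 0.543 -0.15 ]
hook_crown 0.67 x_r,y_r,z 0.5756 -0.0532 0.2293 [ 0.557 -0.155]
gauge_mid 0.71 x_r,y_r,z 0.4119 -0.2346 0.0121 [ 0.364 -0.304]
screwdriver_mid 0.62 x_r,y_r,z 0.5745 -0.0495 0.1409 [ 0.557 -0.151]
spool_mid
[... 293 characters left out ...]
58 -0.152]
gauge_mid 0.6 x_r,y_r,z 0.5629 -0.0544 0.1422 [ 0.544 -0.154]
screwdriver_mid 0.7 x_r,y_r,z 0.4021 0.0548 0.0098 [ 0.405 -0.018]
spool_mid 0.85 x_r,y_r,z 0.3816 0.5514 0.0092 [0.474 0.475]
top
bail_mid 0.9 x_r,y_r,z 0.5773 -0.0493 0.1404 [ 0.559 -0.151]
bin_lug 0.91 x_r,y_r,z 0.5101 -0.0525 0.0761 [ 0.493 -0.142]
hook_curl 0.68 x_r,y_r,z 0.574 -0.0494 0.1399 [ 0.556 -0.151]
hook_tip 0.62 x_r,y_r,z 0.5641 -0.0499 0.1431 [ 0.546 -0.15 ]
hook_crown 0.56 x_r,y_r,z 0.5743 -0.05 0.2321 [ 0.556 -0.151]
gauge_mid 0.77 x_r,y_r,z 0.4067 -0.2301 0.011 [ 0.359 -0.299]
screwdriver_mid 0.31 x_r,y_r,z 0.5761 -0.0511 0.139 [ 0.558 -0.153]
spool_mid 0.64 x_r,y_r,z 0.3802 0.544 0.0133 [0.471 0.468]
```

The bail sits in the curl, and the lug is about 57–63 mm below and 68 mm in front of it, so the bin hangs level. The other objects have not moved. I'll let the swing die down, then hand in.

{"name": "move_arm", "arguments": {"plan": [0,0,0,0,0,0,0.035,0,0,0,0,0,0,0.035,0,0,0,0,0,0,0.035,0,0,0,0,0,0,0.035,0,0,0,0,0,0,0.035,0,0,0,0,0,0,0.035,0,0,0,0,0,0,0.035,0,0,0,0,0,0,0.035,0,0,0,0,0,0,0.035,0,0,0,0,0,0,0.035,0,0,0,0,0,0,0.035,0,0,0,0,0,0,0.035]}}

```text
clock: 30.68
position: [0.4492, 0.0189, 0.3861]
ee_rot: [0.09, 0.996, 0.0, -0.001]
ft_force: [-0.5, -0.3, 0.4]
grip_width: 0.413
grasp_force: 0.0
```

```bash
python3 -c "
from workcell import manip
print(manip.hand_in())"
```

```text
the job is handed in; nothing more can be done
None
```

I handed the job in at about 31 s with no verdict returned: by force and camera readings the hook snapped home at about 12 N of push, the bin hangs level in its curl, and the gauge, screwdriver and spool did not move; I viewed 11 pictures, one over the limit of 10.

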